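Load the oiling stand and hold its jar to the front

ROBOT

A 6-joint arm with a two-finger parallel gripper is mounted at the origin on a cart in front of the work surface, level with it; the furniture and walls round the work are solid. World frame = base frame: x ahead of the robot, y to its left, z up, the work surface at z = 0. Lengths are in m, angles in degrees, forces in N, time in s.
With the tool pointing down it reaches from about 0.325 to 1 m from the base axis. Payload 5.1 kg.
Tool frame: the origin (TCP) lies at the very end of the fingers, on their centre line; the grasp point (between the pads) lies 19 mm behind it; z points along the fingers, x is the direction in which the jaws open and shut, and the axes are right-handed (so a half turn about z gives the same grasp; the last joint's range is limited). The gripper opens to 85 mm and grips with 20 to 120 N. Pads are 22 mm wide; open, the fingers measure 114 mm over their backs; the gripper's body (76 mm by 85 mm) begins 54 mm behind the grasp point. The pads swing forward as they close: fully open they stand 13 mm farther back than shut.
Start: joints at [-76.983, 7.093, 94.555, -0, 78.352, -4.733], TCP at [0.198, -0.619, 0.231] pointing down, gripper open.
Joint ranges: [-149.61, 149.61], [-58.7, 133.49], [1.44, 155.28], [-77.14, 257.14], [18.33, 153.61], [-166.67, 166.67]. Speed limits (degrees/s): [147.25, 147.25, 180, 180, 180, 180].

INTERFACE

Orientations are given as [roll, pitch, yaw] about the fixed x, y, z axes, in that order (R = Rz(yaw) Ry(pitch) Rx(roll)).
In Python, from bench import env gives the robot as it stands. The module is installed in compiled form; this text tells all that it offers. Calls block until the motion is done:
- env.move_ptp(position, orientation): joint-space move of the TCP to a pose.
- env.line_to(position, vel=0.15, ori=None): straight line of the TCP; ori=None keeps the orientation; vel is the mean speed in m/s.
- env.movej(angles): joint-space move.
- env.move_gripper(opening, grip_force=None): opening from 0.0 (shut) to 1.0 (fully open); grip_force is the grip in N (None keeps the last); returns when the fingers have stopped.
- env.dwell(seconds).
- env.solve_ik(position, orientation): joint angles nearest the present ones, or None.
- env.grab_frame(name): name is "side" or "top"; returns the picture (384x512x3 uint8, red, green, blue); there is no depth.
- env.camera_model(name): a dict with "fovy" (degrees; the focal length in pixels is half the picture's height over the tangent of half this angle, whatever the lens; pixels are square), "cx", "cy" (the principal point, pixels), "k1" (the pictures are not rectified: a ray, as slopes to the right and down, at radius r is drawn at 1 + k1 r^2 times it, then the intrinsics apply), "R" (3x3) and "t" (3): a world point X has camera coordinates R X + t. Camera axes: x right, y down, z forward; pixel columns grow to the right and rows downward; lengths in m; the calibration is good to about 2 mm. A picture is of the moment at which its call begins. camera_model takes no time and is no camera call.
A pose or a line that the arm cannot do raises env.IKError and nothing moves.
- env.close_job(): hands the job in, once; it reports no verdict.
Trained networks look in the newest picture that a camera, given by its name, has taken for a name from the list of things; names that differ only in an ending like _2 or _b are one class to them, and where a whole thing is asked for, a point or a joint stands for the part that bears it (a point fixed in the world has none). Each returns a list of dicts, best first, with "confidence" (0 to 1); they miss things now and then, are a little off and sometimes report something else, mostly with a low value. They report only what shows in the picture. A call takes as long as a camera call.
- env.look_for(target, camera): "box" ([left, top, right, bottom] in pixels, round what is visible of it).
Readings, each from a call of its own:
- env.get_t(): time.
- env.get_q(): joint angles.
- env.get_qvel(): joint speeds.
- env.get_joint_efforts(): joint torques, N m.
- env.get_tcp_pos(): TCP position.
- env.get_tool_rot(): TCP orientation.
- env.get_ft_force(): force on the tool from outside, world axes, zero at the start.
- env.get_wrist_torque(): the same for the moment, N m.
- env.get_finger_gap(): opening from 0.0 (shut) to 1.0 (fully open).
Only numpy, scipy, OpenCV 4.12 (cv2) and the standard library are available. Lean on these libraries where they do the work, as an engineer would, in place of code of your own. Each camera call takes 0.05 s, during which the arm holds its last target. There are 200 camera calls.

TASK

I am about to oil the beech billet. Seat it fully down, flat and square, in the rectangular pocket of the revolving stand and let go of it; then turn the stand until the oil jar faces front, in line with the pointer on the foot, and finish while still firmly gripping the bar on its centre post so that the stand stays still while I pull the cork. Do not touch the jar or the nail cup, and leave the brush, the awl and the wedge where they are.

Things in the scene. Friction and masses are not known exactly. Their poses are not given: they have to be found in the camera images.
- stand: Round dark wooden foot of the revolving stand, fixed to the bench, 170 mm across, with a tongue that runs out along its own -x to the pointer. Origin on the turning axis at bench height; its -x is the stand's front (turned up to 0.35 rad from the robot). On it turns a wooden disc, 320 mm across, underside 22 mm and top 40 mm above the bench.
- pointer (a point): Tip of the pointer, a small steel block on an upright at the end of the foot's tongue, just clear of the disc's rim: 176 mm from the axis along the foot's -x, 45 mm above the bench.
- turntable (a joint): Angle of the disc on the foot, counter-clockwise seen from above, rad, no stops; 0 or any whole turn (about 6.28) = oil jar in line with the pointer. Starts 2.0 to 4.2. It turns in either direction, with a light drag of about 0.05 N m, and stays where it is left.
- jar (a point): Top centre of the cork of the clay oil jar, which stands firmly on the disc, 85 mm from the axis along the disc's -x; 63 to 68 mm across, 117 mm tall above the disc, top 157 mm above the bench.
- pocket (a point): Centre of the pocket's floor (the disc's top, 40 mm above the bench), 98 mm from the axis along the disc's +x, straight across from the jar. x and y are the disc's: x points outward from the axis along the pocket's length. The pocket is a frame of wooden strips, 8 mm thick and 12 mm high, 106 mm long and 50 mm wide inside.
- bar (a point): Centre of the dark wooden grip bar on top of the disc's centre post, 134 mm above the bench. The bar is 46 mm long along the disc's x, 14 mm thick along y and 36 mm high (116 to 152 mm above the bench), free below except for the 18 mm thick round post. Axes are the disc's: the bar lies in the line from jar to pocket. Best gripped from above across its thickness; beyond the fingers on the disc's +y side stands the nail cup, 62 mm tall.
- nail_cup: Glazed cup of nails fixed on the disc, 70 mm across, 62 mm tall, centre 108 mm from the axis along the disc's +y. Origin at the centre of its underside.
- oil_jar: The clay oil jar, fixed on the disc; origin near the centre of its underside (40 mm above the bench).
- grip_bar: The centre post with its grip bar, one piece with the disc; origin on the axis at the disc's top.
- bench_brush: Wooden bench brush with bristles down, 123 x 60 x 39 mm, loose on the bench; the billet and the brush lie one to the left and one to the right of the stand, either way round. Origin at the centre of its underside.
- bench_awl: Awl with a wooden handle, 82 x 128 x 35 mm, loose at the right behind. Origin at the centre of its underside.
- ash_wedge: Pale ash wedge, 101 x 76 x 28 mm, loose at the left behind. Origin at the centre of its underside.
- block (a point): Centre of the underside of the split beech billet, a pale, slightly uneven wooden block 100 mm long along this point's y, 44 mm wide along its x (grip across this width) and 46 mm high, about 0.2 kg, loose on the bench. z is up. It fits the pocket either way round, its y along the pocket's x, with about 3 mm to spare on each side, and then stands 34 mm above the frame.
- billet: The same beech billet; its own x and y are turned -0.15 rad about the upright from its sides, so use the point block for its sides.

How it is judged (in metres and radians):
On the way:
1. the billet lies fully down in the pocket, let go (horizontal distance between block and pocket below 0.008 m and z of block in the frame of pocket below 0.003 m and angle between billet's own z axis and vertical below 0.04 rad and angle between the y axis of block and the x axis of pocket, either way round below 0.12 rad and contact force between the fingers and billet below 0.3 N), for 0.2 s.
At the end, for the whole second after the job is handed in: Billet untouched in the pocket: underside within 3 mm of the floor, 8 mm of centre, level to 0.04 rad, square to 0.12 rad. Jar's centre on the pointer's side, within 7 mm of the line from axis to pointer; disc still (under 0.03 rad/s); fingers grip the bar with over 5 N (horizontal distance between block and pocket below 0.008 m and z of block in the frame of pocket below 0.003 m and angle between billet's own z axis and vertical below 0.04 rad and angle between the y axis of block and the x axis of pocket, either way round below 0.12 rad and contact force between the arm and billet below 0.3 N and x of jar in the frame of stand below 0 m and y of jar in the frame of stand between -0.007 and 0.007 m and velocity of joint turntable between -0.03 and 0.03 rad/s and contact force between the fingers and grip_bar above 5 N); the arm keeps its last pose, push and grip.
It fails at once if the jar or the nail cup is touched (contact force between any of the arm, the fingers and oil_jar above 1 N or contact force between any of the arm, the fingers and nail_cup above 1 N).
It fails at once if the brush, the awl or the wedge is moved by more than 20 mm (distance of any of bench_brush, bench_awl, ash_wedge from where it was at the start of the episode above 0.02 m).
It also fails if it takes over 54 s, if anything falls off the work surface, if the arm or the gripper's body presses on something with over 40 N, if the wrist force passes 120 N, or if a joint passes its speed limit or range.

## Working session

There is one attempt and no reset: what is moved stays moved. The work goes in short steps, each a Python script; the robot and the scene stay as the last script left them, time stands still between calls to the robot, and variables do not carry over. Pictures are saved under pics/ and viewed, about 8 in all and at most 12, crops included, and the job is handed in when it is done.

```bash
mkdir -p pics
cat > h.py <<'E'
from bench import env
import numpy as np, cv2
def K(n):
    m=env.camera_model(n); f=192/np.tan(np.radians(m["fovy"])/2); return m,f
def proj(n,X):
    m,f=K(n); c=np.atleast_2d(X)@np.array(m["R"]).T+np.array(m["t"]); s=c[:,:2]/c[:,2:]
    r2=(s**2).sum(1,keepdims=True); s=s*(1+m["k1"]*r2); return s*f+[m["cx"],m["cy"]]
def unproj(n,uv,z):
    m,f=K(n); d=(np.atleast_2d(uv)-[m["cx"],m["cy"]])/f; s=d.copy()
    for _ in range(30): s=d/(1+m["k1"]*(s**2).sum(1,keepdims=True))
    R=np.array(m["R"]); C=-R.T@np.array(m["t"]); r=np.c_[s,np.ones(len(s))]@R
    return C+r*((z-C[2])/r[:,2:])
def snap(n,fn,crop=None,scale=1):
    im=env.grab_frame(n)[:,:,::-1].copy(); cv2.imwrite(f'raw_{n}.png',im)
    if crop: l,t,r,b=crop; im=im[t:b,l:r]
    cv2.imwrite('pics/'+fn,cv2.resize(im,None,fx=scale,fy=scale,interpolation=cv2.INTER_CUBIC)); return im
E
python3 - <<'E'
from h import *
for n in("top","side"):
    snap(n,n+'0.png',None,1.5); m=env.camera_model(n); R=np.array(m["R"]); print(n,m["fovy"],m["k1"],m["cx"],m["cy"],-R.T@np.array(m["t"]),R[2])
    for t in("billet","stand","pointer","jar","nail_cup","grip_bar","bench_brush","pocket"):
        for d in env.look_for(t,n)[:2]: print(t,np.round(d["box"]),round(d["confidence"],2))
print(env.get_t(),env.get_tool_rot())
E
```

```text
top 53.30878048001036 -0.00046076501572820365 256.62351637971574 187.89762232879588 [0.43788171 0.00287025 1.22438106] [ 0.10334273  0.00131874 -0.99464493]
billet [362. 192. 397. 219.] 0.57
pointer [197. 133. 300. 242.] 0.96
jar [242. 144. 262. 169.] 0.78
nail_cup [270. 174. 297. 196.] 0.91
nail_cup [193. 129. 298. 243.] 0.36
bench_brush [127. 191. 155. 224.] 0.97
pocket [196. 132. 300. 235.] 0.6
side 43.45340202551394 -0.0103876194851153 252.42434225886967 191.63121964721472 [-0.19504446 -1.07875439  1.0262526 ] [ 0.47223581  0.6864749  -0.55294263]
billet [308. 277. 327. 313.] 0.92
stand [201. 177. 295. 237.] 0.83
pointer [252. 176. 292. 242.] 0.71
jar [268. 175. 283. 198.] 0.58
nail_cup [257. 222. 271. 232.] 0.42
grip_bar [307. 281. 329. 315.] 0.33
pocket [252. 179. 288. 238.] 0.9
0.9 [-1.79999957e+02 -3.21702172e-03 -7.22490344e+01]
```

View pics/top0.png

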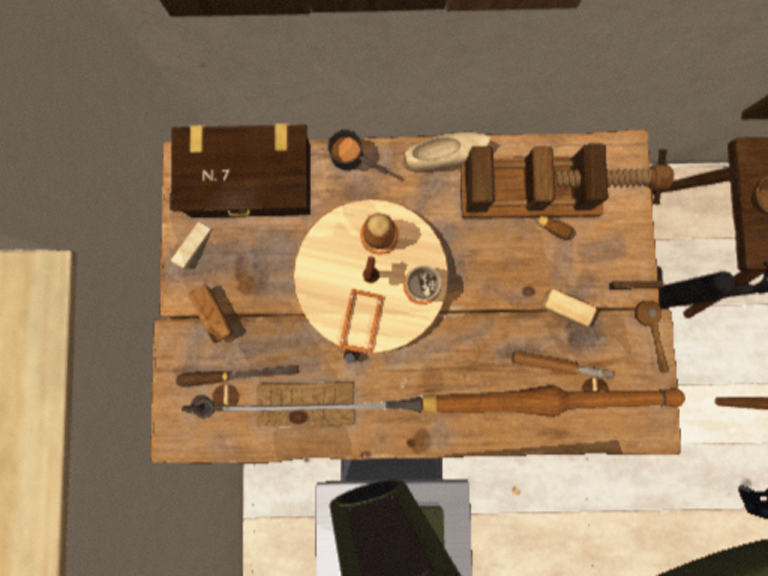

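View pics/side0.png

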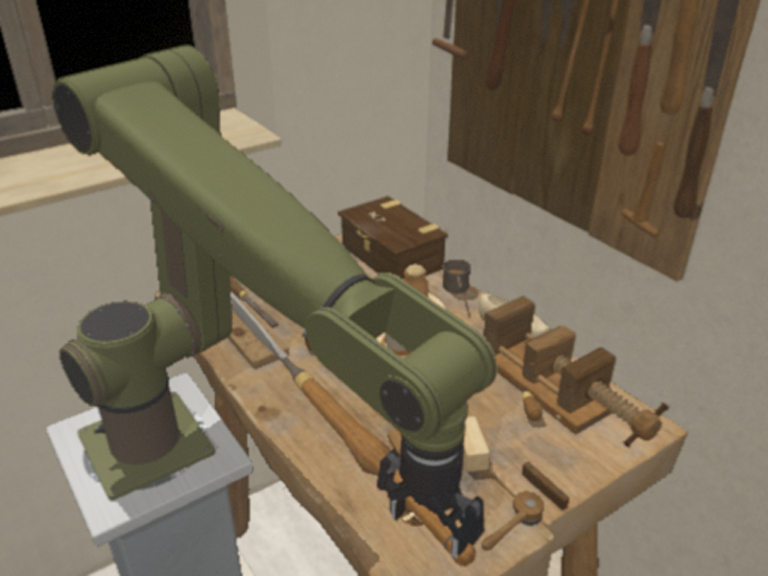

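The top view shows the stand at about (372,275), the pocket at the front (362,320), and the pointer at (353,355), all at the 1.5x scale. The jar is at the back, the cup on the right, and the billet at (571,307). In the side view the arm hides the stand. I'll zoom in next.

Run:
```python
import cv2
im=cv2.imread('raw_top.png')
a=cv2.resize(im[125:250,190:305],None,fx=4.6,fy=4.6,interpolation=cv2.INTER_CUBIC)
b=cv2.resize(im[180:230,350:410],None,fx=4.2,fy=4.2,interpolation=cv2.INTER_CUBIC)
import numpy as np
o=np.zeros((a.shape[0],a.shape[1]+b.shape[1],3),'uint8');o[:,:a.shape[1]]=a;o[:b.shape[0],a.shape[1]:]=b
cv2.imwrite('pics/zoom.png',o);print(o.shape,a.shape)
```

```text
(575, 781, 3) (575, 529, 3)
```

View pics/zoom.png

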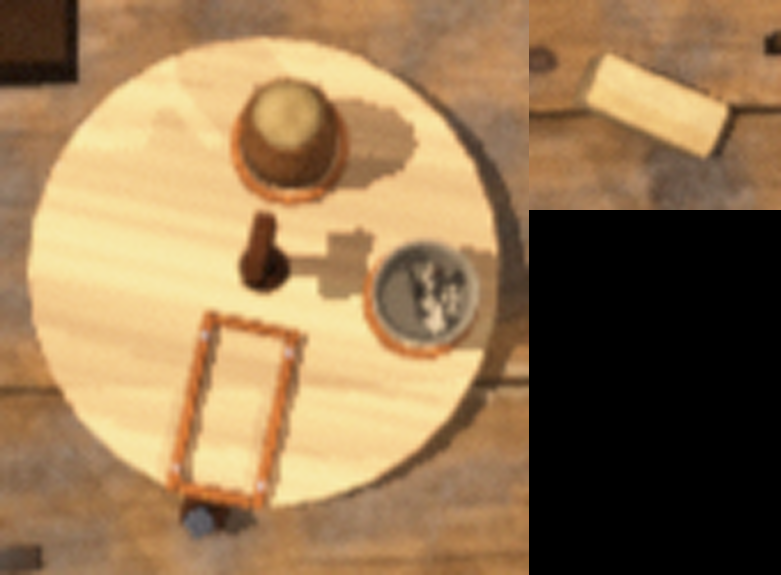

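Zoom: pocket corners are at (205,312), (302,330), (265,507) and (170,487), with the pointer tip at about (200,520). The billet corners in the inset are (608,53), (729,105), (710,157) and (587,103). Now sub-pixel measurement.

Run:
```python
from h import *
im=cv2.imread('raw_top.png'); S=8
def up(l,t,r,b): return cv2.resize(im[t:b,l:r],None,fx=S,fy=S,interpolation=cv2.INTER_CUBIC)
def px(p,l,t): return (np.asarray(p,float)+.5)/S-.5+[l,t]
# disc: edges from hand points
z=lambda p:(np.array(p,float)+.5)/4.6-.5+[190,125]
P=unproj('top',z([(30,262),(497,250),(265,38),(270,507),(105,97),(430,97),(95,425),(345,495)]),.04)[:,:2]
A=np.c_[2*P,np.ones(len(P))]; s=np.linalg.lstsq(A,(P**2).sum(1),rcond=None)[0]; C=s[:2]; print('axis hand',C,'r',np.sqrt(s[2]+C@C), np.linalg.norm(P-C,axis=1).round(3))
# pocket frame: orange
l,t,r,b=222,190,260,237; u=up(l,t,r,b); h=cv2.cvtColor(u,cv2.COLOR_BGR2HSV)
m=((h[...,1]>135)&(h[...,0]<16)).astype('uint8')*255
n,lab,st,ce=cv2.connectedComponentsWithStats(m)
k=1+np.argmax(st[1:,4]); c=max(cv2.findContours((lab==k).astype('uint8'),0,2)[0],key=cv2.contourArea)
Q=unproj('top',px(c[:,0],l,t),.052)[:,:2]*1000
rc=cv2.minAreaRect(Q.astype('f4')); print('pocket outer',rc, 'expect 122x66')
pc=np.array(rc[0])/1000; d=pc-C; print('pocket-axis',np.linalg.norm(d),np.degrees(np.arctan2(d[1],d[0])))
cv2.drawContours(u,[c],-1,(255,0,0),1)
# jar, pointer, cup
print('jar',unproj('top',z([(287,110)]),.157),'pointer',unproj('top',z([(200,520)]),.048),'cup',unproj('top',z([(427,292)]),.102),'bar',unproj('top',z([(265,228)]),.152))
# billet
l,t,r,b=350,180,410,230; v=up(l,t,r,b); h=cv2.cvtColor(v,cv2.COLOR_BGR2HSV)
m=((h[...,2]>175)&(h[...,1]<150)).astype('uint8')*255
c=max(cv2.findContours(m,0,2)[0],key=cv2.contourArea)
Q=unproj('top',px(c[:,0],l,t),.046)[:,:2]*1000
print('billet',cv2.minAreaRect(Q.astype('f4')),cv2.contourArea(Q.astype('f4')))
cv2.drawContours(v,[c],-1,(255,0,0),1)
o=np.zeros((400,800,3),'uint8'); o[:376,:304]=u; o[:400,310:790]=v; cv2.imwrite('pics/seg.png',o)
```

```text
axis hand [0.57765288 0.03252612] r 0.1599540446579031 [0.16  0.157 0.159 0.161 0.162 0.162 0.157 0.162]
pocket outer ((427.33880615234375, 65.78531646728516), (96.04401397705078, 29.889331817626953), 88.92535400390625) expect 122x66
pocket-axis 0.15394965412126227 167.52348417596136
jar [[0.66128191 0.01528049 0.157     ]] pointer [[0.40887197 0.07911234 0.048     ]] cup [[ 0.55247499 -0.07174177  0.102     ]] bar [[0.58884362 0.03016588 0.152     ]]
billet ((502.2785949707031, -392.9716796875), (144.16152954101562, 75.29318237304688), 85.65522766113281) 5140.187067570165
```

View pics/seg.png

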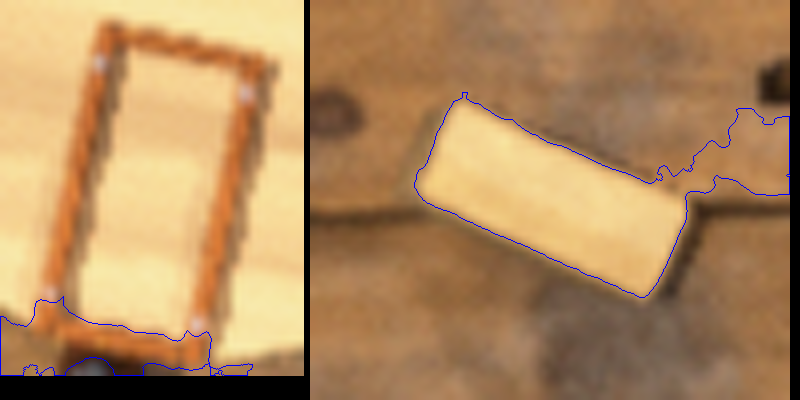

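The colour thresholds leaked at the rim and towards the right of the billet, so I'll fit rendered templates instead.

```bash
cat > fit.py <<'E'
from h import *
from scipy.optimize import minimize
S=8
def rect(c,a,L,W,z):
    u=np.array([np.cos(a),np.sin(a)]);v=np.array([-u[1],u[0]])
    return np.array([[*(np.array(c)+u*i*L/2+v*j*W/2),z] for i,j in((1,1),(1,-1),(-1,-1),(-1,1))])
def render(polys,win,n='top'):
    l,t,r,b=win; m=np.zeros(((b-t)*S,(r-l)*S),np.float32)
    for P,val in polys:
        q=(proj(n,P)-[l,t]+.5)*S-.5
        cv2.fillPoly(m,[np.round(q*16).astype(np.int32)],val,shift=4)
    m=cv2.GaussianBlur(m,(0,0),S*.5)
    return cv2.resize(m,(r-l,b-t),interpolation=cv2.INTER_AREA)
def fit(feat,mk,x0,step,win,mask=None):
    l,t,r,b=win; F=feat[t:b,l:r].astype(float)
    def cost(x):
        m,w=mk(x); 
        w=w>0.3
        return -np.corrcoef(m[w],F[w])[0,1]
    x0=np.array(x0,float); sim=np.vstack([x0]+[x0+np.eye(len(x0))[i]*step[i] for i in range(len(x0))])
    s=minimize(cost,x0,method='Nelder-Mead',options=dict(initial_simplex=sim,xatol=1e-5,fatol=1e-6,maxiter=400)); return s.x,-s.fun
def pocket(im,x0,win):   # x: centre xy, yaw of outward x
    f=cv2.cvtColor(im,cv2.COLOR_BGR2HSV)[...,1].astype(float)
    def mk(x):
        return (render([(rect(x[:2],x[2],.122,.066,.052),1),(rect(x[:2],x[2],.106,.050,.052),0)],win),
                render([(rect(x0[:2],x0[2],.134,.076,.052),1)],win))
    return fit(f,mk,x0,[.006,.006,.06],win)
def billet(im,x0,win,z=.046,pad=.024):
    f=im[...,1].astype(float)
    def mk(x): return render([(rect(x[:2],x[2],.1,.044,z),1)],win),render([(rect(x0[:2],x0[2],.1+pad,.044+pad,z),1)],win)
    return fit(f,mk,x0,[.006,.006,.06],win)
def disc(im,x0,win):
    f=im[...,1].astype(float); a=np.linspace(0,2*np.pi,80,endpoint=False)
    ci=lambda x,r:np.c_[x[0]+r*np.cos(a),x[1]+r*np.sin(a),np.full(80,.04)]
    def mk(x): return render([(ci(x,.16),1)],win),render([(ci(x0,.185),1),(ci(x0,.14),0)],win)
    return fit(f,mk,x0,[.006,.006],win)
E
python3 - <<'E'
from fit import *
im=cv2.imread('raw_top.png')
z8=lambda p,l,t:(np.array(p,float)+.5)/8-.5+[l,t]
Pc=unproj('top',z8([(103,22),(272,65),(195,362),(42,330)],222,190),.052)[:,:2]
c=Pc.mean(0); v=(Pc[2]+Pc[3]-Pc[0]-Pc[1])/2; print('hand pocket',c,np.degrees(np.arctan2(v[1],v[0])),np.linalg.norm(v),np.linalg.norm(Pc[0]-Pc[1]))
B=unproj('top',z8([(152,93),(378,195),(335,297),(107,190)],350,180),.046)[:,:2]
bc=B.mean(0); w=(B[1]+B[2]-B[0]-B[3])/2; print('hand billet',bc,np.degrees(np.arctan2(w[1],w[0])),np.linalg.norm(w),np.linalg.norm(B[0]-B[3]))
p=pocket(im,[*c,np.arctan2(v[1],v[0])],(215,183,265,245)); print('pocket',p,np.degrees(p[0][2]))
b=billet(im,[*bc,np.arctan2(w[1],w[0])],(345,175,415,235)); print('billet',b,np.degrees(b[0][2]))
d=disc(im,[.578,.0325],(185,120,310,250)); print('disc',d); D=p[0][:2]-d[0]; print(np.linalg.norm(D),np.degrees(np.arctan2(D[1],D[0])))
E
```

```text
hand pocket [0.48091444 0.05464366] 166.287450799461 0.11839451053878638 0.06712375484765065
hand billet [ 0.50391028 -0.37442024] -116.18945890499097 0.09497160364992012 0.041817852185992634
pocket (array([0.48000804, 0.0556347 , 2.9164213 ]), np.float64(0.8473948537428598)) 167.09863198873455
billet (array([ 0.50232061, -0.37345325, -2.00260524]), np.float64(0.9254154817535883)) -114.74082829674174
disc (array([0.57764003, 0.03561697]), np.float64(0.8648287587590955))
0.0996630079520936 168.41308880484587
```

Pocket centre is about 99.7 mm from the axis (98 expected), and the two angle estimates agree within 1.3°. The billet fit agrees with the hand corners to about 1.5 mm. Next: pick it up.

Run:
```python
from h import *
b=np.array([.5030,-.3738]); o=[180,0,-25]
env.move_ptp([*b,.17],o); env.line_to([*b,.017],vel=.12,ori=o)
print(env.get_ft_force()); env.move_gripper(0,50); print('gap',env.get_finger_gap(),env.get_tcp_pos(),env.get_ft_force())
env.line_to([*b,.2],vel=.2); f=env.get_ft_force(); print('gap',env.get_finger_gap(),f,env.get_t())
p=np.array([.4795,.0558]); env.move_ptp([*p,.24],[180,0,77.2]); print(env.get_q(),env.get_tcp_pos(),env.get_t())
snap('side','s1.png',(180,120,360,255),4.4); snap('top','t1.png',(185,120,315,250),4)
```

```text
[-0.16198747  0.34347383  0.74627879]
gap 0.49410622593606734 [ 0.50348794 -0.37408965  0.01776237] [-0.10364006  1.69549967  4.69980976]
gap 0.4852934313212932 [ 0.07713369  0.23380948 -3.27550904] 5.3333
[ 2.06961015e-01 -1.50270444e+01  1.14703825e+02 -1.77011835e-02
  8.03413352e+01 -7.69220470e+01] [0.47967007 0.05524909 0.23977691] 6.925
```

View pics/s1.png

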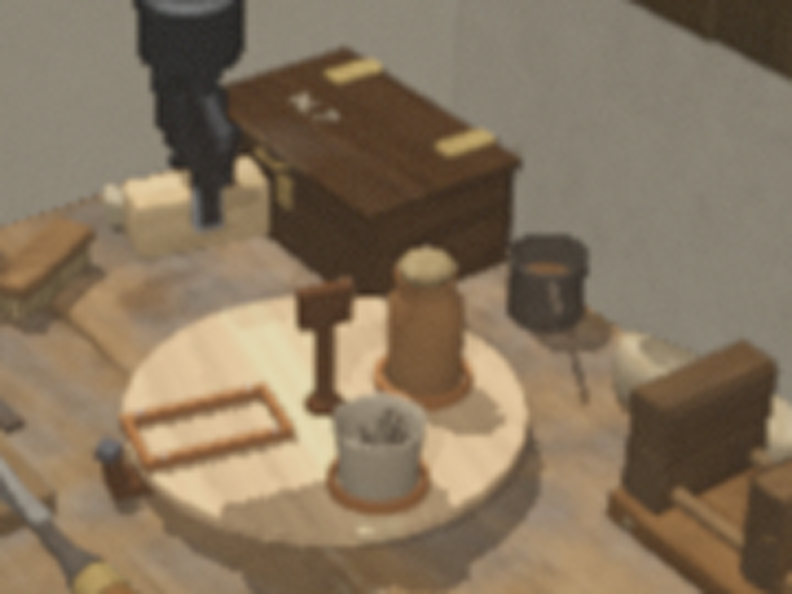

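The side view shows the billet held level, with its near-face bottom corners at about (135,257) and (269,236). The pocket corners are at (122,415), (265,387), (295,432) and (148,468), and the pointer is at (108,450). I'll cross-check these against the top-camera numbers.

Run:
```python
from h import *
z=lambda p:(np.array(p,float)+.5)/4.4-.5+[180,120]
P=unproj('side',z([(122,415),(265,387),(295,432),(148,468)]),.052)[:,:2]; c=P.mean(0); v=(P[0]+P[3]-P[1]-P[2])/2
print('pocket side',c,np.degrees(np.arctan2(v[1],v[0])),np.linalg.norm(v),np.linalg.norm(P[1]-P[2]))
print('pointer side',unproj('side',z([(108,450)]),.048),'cork',unproj('side',z([(428,263)]),.157),'bar',unproj('side',z([(325,300)]),.140))
zb=.2398-.017
E=unproj('side',z([(135,257),(269,236)]),zb)[:,:2]; u=E[0]-E[1]; print('bottom edge',E,np.linalg.norm(u),np.degrees(np.arctan2(u[1],u[0])),'centre',E.mean(0)+.022*np.array([np.cos(np.radians(77)),np.sin(np.radians(77))]))
from fit import rect
def show(n,polys,fn,crop,s):
    im=cv2.imread(f'raw_{n}.png'); l,t,r,b=crop; im=cv2.resize(im[t:b,l:r],None,fx=s,fy=s,interpolation=cv2.INTER_CUBIC)
    for Q in polys: cv2.polylines(im,[np.round(((proj(n,Q)-[l,t]+.5)*s-.5)*16).astype(np.int32)],True,(255,0,0),1,shift=4)
    cv2.imwrite('pics/'+fn,im)
a=np.radians(167.2)
p=(.4797,.0555)
# predicted overlays: pocket outer/inner, billet bottom/top in hand, disc rim
t=np.linspace(0,2*np.pi,80); ax=np.array(p)-.098*np.array([np.cos(a),np.sin(a)])
show('side',[rect(p,a,.122,.066,.052),rect(p,a,.106,.05,.052),rect((.4797,.0552),a,.1,.044,zb),rect((.4797,.0552),a,.1,.044,zb+.046),np.c_[ax[0]+.16*np.cos(t),ax[1]+.16*np.sin(t),t*0+.04]],'ov.png',(200,135,310,250),5)
```

```text
pocket side [0.48009117 0.05592592] 165.90552860326696 0.11755080193806305 0.06438501431711481
pointer side [[0.40305997 0.07675647 0.048     ]] cork [[0.65819322 0.01503379 0.157     ]] bar [[0.57802157 0.03873543 0.14      ]]
bottom edge [[0.42600874 0.05813433]
 [0.52079204 0.02757711]] 0.0995872292907721 162.13118022552754 centre [0.47834931 0.06429186]
```

View pics/ov.png

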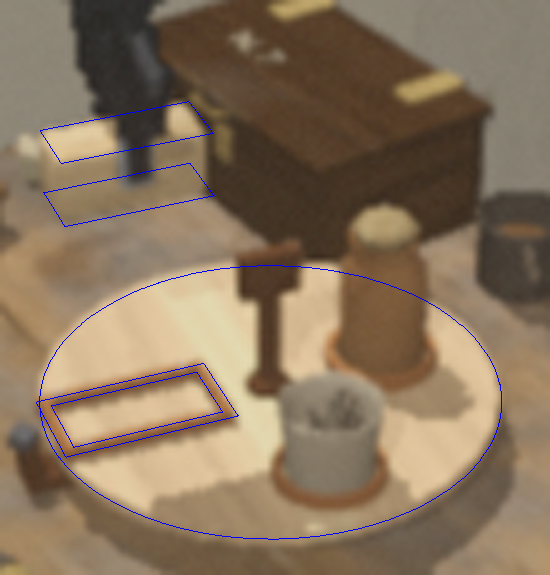

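Run:
```python
import cv2
im=cv2.imread('raw_side.png')[145:190,195:255]
cv2.imwrite('pics/bz.png',cv2.resize(im,None,fx=12,fy=12,interpolation=cv2.INTER_CUBIC))
```

```text
(no output)
```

View pics/bz.png

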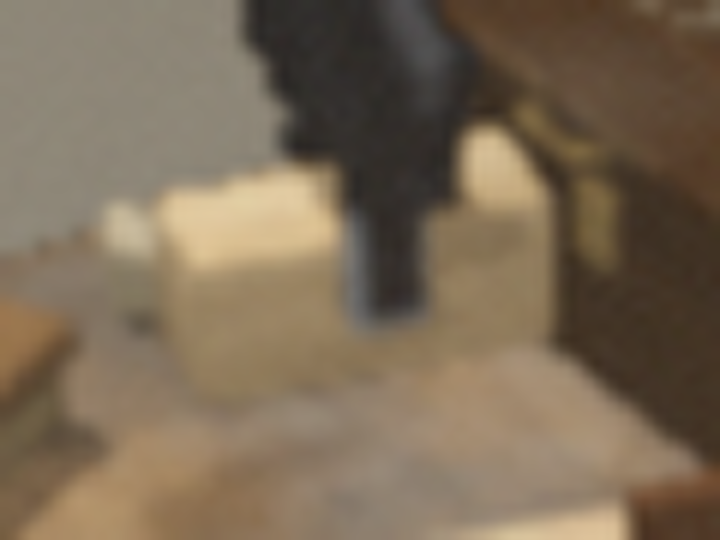

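```bash
cat > bf.py <<'E'
from h import *
from scipy.optimize import least_squares
from scipy.spatial.transform import Rotation as Ro
# block corners: i along length (outward +), j along near(-1)/far(+1), k bottom/top
C=[(1,-1,0),(-1,-1,0),(1,-1,1),(-1,-1,1),(-1,1,1),(1,1,1)]
pix=np.array([(203,404),(552,350),(178,266),(550,198),(495,122),(163,193)],float)
pix=(pix+.5)/12-.5+[195,145]
def pts(x):
    R=Ro.from_euler('ZY',[x[3],x[4]]).as_matrix()
    L=np.array([(i*.05,-j*.022,k*.046) for i,j,k in C]); return L@R.T+x[:3]
# local x = outward (167deg); far side (+y world-ish) is local -y
f=lambda x:(proj('side',pts(x))-pix).ravel()
for lock in(0,1):
    g=(lambda x:f(np.r_[x,0])) if lock else f
    x0=np.array([.4797,.0552,.222,np.radians(167),0])[:4+(1-lock)]
    s=least_squares(g,x0,loss='soft_l1'); x=s.x; print(x[:3],np.degrees(x[3:]),s.fun.round(1))
E
python3 bf.py
```

```text
[0.51495033 0.1184753  0.18216192] [160.89240522   2.8258439 ] [-0.1  0.4  0.  -0.6  0.7  0.  -0.7  0.2  0.7  0.3 -0.7 -0.4]
[0.50670751 0.10793019 0.18965148] [164.57714723] [-0.1  0.4 -0.1 -0.4  1.3 -0.2 -0.2  0.3  0.3  0.4 -0.9 -0.6]
```

```bash
cat >> bf.py <<'E'
print('constrained'); u=np.array([np.cos(np.radians(167.2)),np.sin(np.radians(167.2))])
def h(p): return f(np.r_[np.array([.4797,.0552])+u*p[0],.2228+p[1],np.radians(167.2)+p[2],p[3]])
for free in([0],[0,1],[0,1,2],[0,1,3],[0,1,2,3]):
    def k(q): p=np.zeros(4);p[free]=q; return h(p)
    s=least_squares(k,np.zeros(len(free)),x_scale=.01,loss='soft_l1'); print(free,s.x.round(4),s.cost,s.fun.round(1))
E
python3 bf.py|sed -n '/cons/,$p'
```

```text
constrained
[0] [0.0044] 3.5476063390147523 [-0.3  1.9  0.5  0.2  1.   0.8  0.4  0.4  0.2  0.3 -2.   0.2]
[0, 1] [0.0048 0.0021] 2.7837846616138213 [-0.5  1.4  0.4 -0.3  0.9  0.2  0.3 -0.2  0.1 -0.2 -2.1 -0.3]
[0, 1, 2] [ 0.0047  0.0022 -0.0268] 2.6042502959452047 [-0.8  1.2  0.4 -0.1  0.6  0.   0.3  0.   0.4 -0.1 -2.  -0.6]
[0, 1, 3] [ 0.0052  0.0022 -0.0142] 2.673940519875446 [-0.6  1.2  0.3 -0.1  0.9 -0.   0.4 -0.   0.2 -0.1 -2.1 -0.6]
[0, 1, 2, 3] [ 0.0046  0.0022 -0.0285  0.0014] 2.603864418629298 [-0.8  1.2  0.4 -0.1  0.6  0.   0.3  0.   0.4 -0.1 -2.  -0.6]
```

The billet sits about 4.4 mm outward of the jaw centre. The corner fit and the pad position both say so, so I'll correct for it. Now I'll lower it in steps and watch the force.

Run:
```python
from h import *
u=np.array([np.cos(np.radians(167)),np.sin(np.radians(167))]); p=np.array([.480,.0557])-u*.0044; o=[180,0,77.0]
env.line_to([*p,.14],vel=.15,ori=o); env.line_to([*p,.080],vel=.1); f0=env.get_ft_force(); print(f0,env.get_tcp_pos())
for z in(.073,.069,.066,.063,.060,.058):
    env.line_to([*p,z],vel=.04); f=env.get_ft_force()-f0; print(z,env.get_tcp_pos().round(4) if hasattr(env.get_tcp_pos(),'round') else env.get_tcp_pos(),f.round(1))
    if f[2]>12: break
print(env.get_t())
```

```text
[ 0.58180576 -0.95058692 -2.55280781] [0.48486128 0.05472857 0.08064152]
0.073 [0.4842 0.0547 0.0729] [-0.3  0.6 -0. ]
0.069 [0.484  0.0547 0.0687] [-0.3  0.4 -0.3]
0.066 [0.4841 0.0547 0.0657] [-1.1  1.1 -0.3]
0.063 [0.4841 0.0548 0.0628] [-0.1  1.9 -0.6]
0.06 [0.4841 0.0548 0.0598] [-0.5  2.4 -0.1]
0.058 [0.4843 0.0547 0.0579] [ 0.5  2.3 -0.2]
10.1667
```

It's inside the frame with almost no resistance. I'll press to the floor, release, retreat and look.

Run:
```python
from h import *
from fit import *
t=np.array(env.get_tcp_pos())
for z in(.057,.056,.055):
    env.line_to([.4843,.0547,z],vel=.03); f=env.get_ft_force(); print(z,f.round(1),env.get_tcp_pos()[2])
    if f[2]>4: break
env.move_gripper(1.0); env.line_to([.4843,.0547,.2],vel=.2); env.move_ptp([.40,-.25,.3],[180,0,77])
print(env.get_t(),env.get_ft_force().round(1))
snap('top','t2.png'); snap('side','s2.png')
im=cv2.imread('raw_top.png')
b=billet(im,[.480,.0557,2.915],(215,183,265,245),z=.086,pad=.008); print('billet fit',b)
c1=cv2.resize(im[125:245,190:300],None,fx=3.6,fy=3.6,interpolation=cv2.INTER_CUBIC)
s=cv2.imread('raw_side.png'); c2=cv2.resize(s[165:255,195:300],None,fx=3.8,fy=3.8,interpolation=cv2.INTER_CUBIC)
o=np.zeros((440,800,3),'uint8');o[:c1.shape[0],:c1.shape[1]]=c1;o[:c2.shape[0],400:400+c2.shape[1]]=c2[:,:400];cv2.imwrite('pics/seat.png',o)
```

```text
0.057 [-3.8  0.4  4.1] 0.057711181215574676
13.05 [ 0.  -0.4 -0.2]
billet fit (array([0.47949164, 0.05360326, 2.9189189 ]), np.float64(0.9290391379875438))
```

View pics/seat.png

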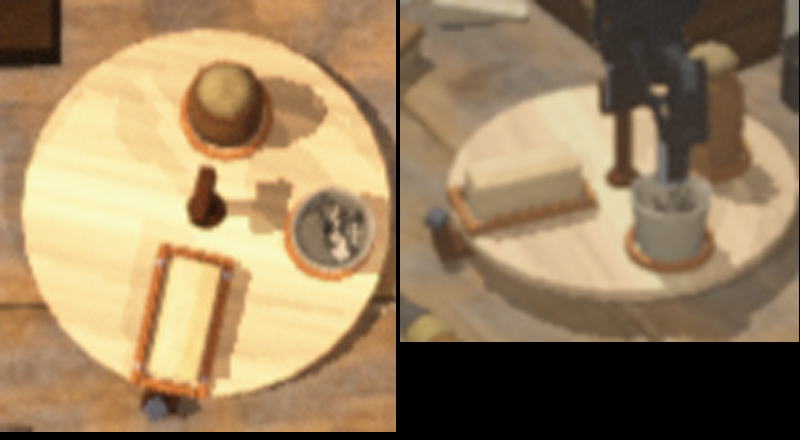

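The billet is down in the pocket (touch-down at z = 0.0577 against 0.0178 on the bench, so its underside is at 0.040), square, and released. The pointer direction is about 165.6°, averaging top and side. Next I'll grip the bar and turn the disc by -181.4°.

Run:
```python
from h import *
a=[.576,.0343]; o=[180,0,77]
env.move_ptp([*a,.26],o); q=env.get_q(); print(q)
env.line_to([*a,.117],vel=.12); print(env.get_ft_force().round(1))
env.move_gripper(0,80); print('gap',env.get_finger_gap(),env.get_ft_force().round(1),env.get_wrist_torque(),env.get_tcp_pos())
q=np.array(env.solve_ik([*a,.117],o)); print(q)
for d in(60,120,181.4):
    r=q.copy(); r[5]+=d; env.movej(list(r)); print(env.get_tool_rot()[2],env.get_ft_force().round(1),env.get_wrist_torque().round(2),env.get_t())
env.dwell(.3)
snap('side','s3.png',(195,145,300,255),5.2); snap('top','t3.png')
```

```text
[-1.97721748e+00 -3.06844808e+00  1.02206980e+02 -2.73994334e-02
  8.08486510e+01 -7.89369481e+01]
[-0.1 -1.4  0.1]
gap 0.15238754946033323 [ 0.7 10.7  0.4] [ 1.1397476  -0.18363431 -0.03653482] [0.5766779  0.03686017 0.11757494]
[-1.92208665e+00  3.62223679e+00  1.09755939e+02 -2.54444375e-14
  6.66218245e+01 -7.89220867e+01]
17.021246659673757 [10.3 17.4 -4.5] [ 1.78 -1.02 -0.03] 17.4083
-43.01405289522538 [ 21.7  15.5 -10.9] [ 1.79 -2.26 -0.03] 18.3917
-104.40393458907909 [ 24.4   7.6 -12.4] [ 0.4  -2.66 -0.04] 19.3917
```

View pics/s3.png

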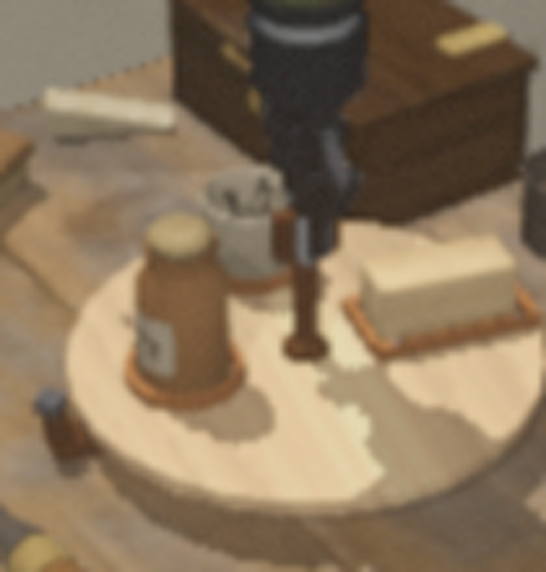

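The jar is now at the front by the pointer. The lateral wrist force of about 25 N shows the axis estimate was off by 2–3 mm (true y is about 0.037). I'll release, clear the view, measure alignment precisely, then regrip centred.

Run:
```python
from h import *
from fit import *
print(env.get_tcp_pos())
env.move_gripper(1.0); t=np.array(env.get_tcp_pos()); print(t, env.get_tool_rot()); env.line_to([.576,.0343,.26],vel=.2); env.move_ptp([.36,-.33,.33],[180,0,-104]); print(env.get_t())
snap('top','t4.png'); snap('side','s4.png')
im=cv2.imread('raw_top.png'); s=cv2.imread('raw_side.png')
d=disc(im,[.578,.036],(185,120,310,250)); print('disc',d)
a0=np.radians(-14); p=pocket(im,[.578+.098*np.cos(a0),.036+.098*np.sin(a0),a0],(220,120,300,200)); print('pocket',p,np.degrees(p[0][2]))
b=billet(im,[*p[0]],(220,120,300,200),z=.086,pad=.008); print('billet',b)
c1=cv2.resize(im[130:245,200:300],None,fx=4.8,fy=4.8,interpolation=cv2.INTER_CUBIC)
c2=cv2.resize(s[180:245,198:245],None,fx=6,fy=6,interpolation=cv2.INTER_CUBIC)
o=np.zeros((560,780,3),'uint8');o[:c1.shape[0],:480]=c1;o[:c2.shape[0],490:490+c2.shape[1]]=c2;cv2.imwrite('pics/al.png',o)
```

```text
[0.58161047 0.03566371 0.11766795]
[0.57593195 0.03422735 0.11701401] [ 1.79998927e+02  2.11021995e-05 -1.04410043e+02]
22.9417
disc (array([0.57645735, 0.03548444]), np.float64(0.875404119229057))
pocket (array([ 0.67296496,  0.0102072 , -0.24572336]), np.float64(0.7877893796181297)) -14.078911180136725
billet (array([ 0.67065667,  0.01503631, -0.24608738]), np.float64(0.9282758564601181))
```

View pics/al.png

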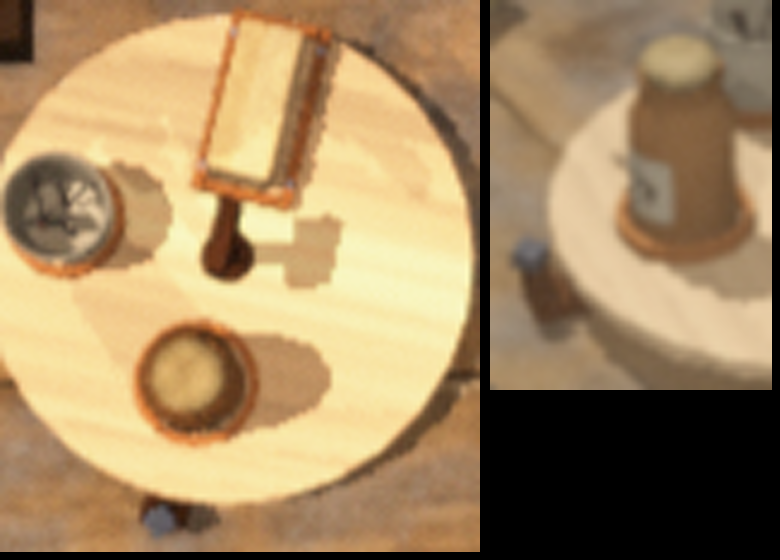

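The top view shows the pointer at (160,518), the cork at (190,375) and the jar base ring at about (197,383). In the side inset the pointer is at (40,250) and the cork at (190,62). The billet is in the pocket. Now computing the alignment.

Run:
```python
from h import *
zt=lambda p:(np.array(p,float)+.5)/4.8-.5+[200,130]
zs=lambda p:(np.array(p,float)+.5)/6-.5+[198,180]
A=np.array([.5770,.0350])
pt=unproj('top',zt([(160,518)]),.048)[0,:2]; ct=unproj('top',zt([(190,375)]),.157)[0,:2]; rt=unproj('top',zt([(197,382)]),.044)[0,:2]
ps=unproj('side',zs([(40,250)]),.048)[0,:2]; cs=unproj('side',zs([(190,62)]),.156)[0,:2]
for n,p in(('ptr top',pt),('ptr side',ps),('cork top',ct),('cork side',cs),('ring top',rt)):
    for ax in (A,np.array([.5792,.0363])):
        d=p-ax; print(n,p.round(4),np.linalg.norm(d).round(4),np.degrees(np.arctan2(d[1],d[0])).round(2))
```

```text
ptr top [0.4093 0.0796] 0.1735 165.12
ptr top [0.4093 0.0796] 0.1753 165.72
ptr side [0.4051 0.0797] 0.1776 165.44
ptr side [0.4051 0.0797] 0.1794 166.02
cork top [0.4941 0.054 ] 0.0851 167.1
cork top [0.4941 0.054 ] 0.0869 168.26
cork side [0.4914 0.0534] 0.0876 167.89
cork side [0.4914 0.0534] 0.0895 169.0
ring top [0.4954 0.055 ] 0.084 166.25
ring top [0.4954 0.055 ] 0.0858 167.44
```

Jar direction estimates run from 166 to 168°, and the pointer is at 165.1 to 166.0°. That is about 1° of error, or 1–2 mm of the 7 mm allowed. I'll regrip centred on the axis (0.5792, 0.0363, from the mean of the two gripped TCP readings) and trim by -0.7°.

Run:
```python
from h import *
a=[.5790,.0362]; o=[180,0,-104.4]
env.move_ptp([*a,.26],o); env.line_to([*a,.117],vel=.12); print(env.get_ft_force().round(1))
env.move_gripper(0,80); print('gap',env.get_finger_gap(),env.get_ft_force().round(1),env.get_wrist_torque().round(2),env.get_tcp_pos())
q=np.array(env.solve_ik([*a,.117],[180,0,-105.1])); env.movej(list(q)); env.dwell(.5)
print('gap',env.get_finger_gap(),env.get_ft_force().round(1),env.get_wrist_torque().round(2),env.get_tcp_pos(),env.get_tool_rot(),env.get_t(),np.abs(env.get_qvel()).max())
snap('side','s5.png',(195,145,300,255),5.2)
```

```text
[ 0.3 -0.4  0.2]
gap 0.15222513489741618 [0.  0.4 1.9] [0.13 0.1  0.  ] [0.57904602 0.03629916 0.11721951]
gap 0.15432664738317195 [-2.1  1.7  3.4] [ 0.27  0.35 -0.02] [0.57905739 0.03628562 0.11720616] [-1.79995491e+02  1.24546024e-02 -1.05100935e+02] 27.3833 0.06979508197323306
```

View pics/s5.png

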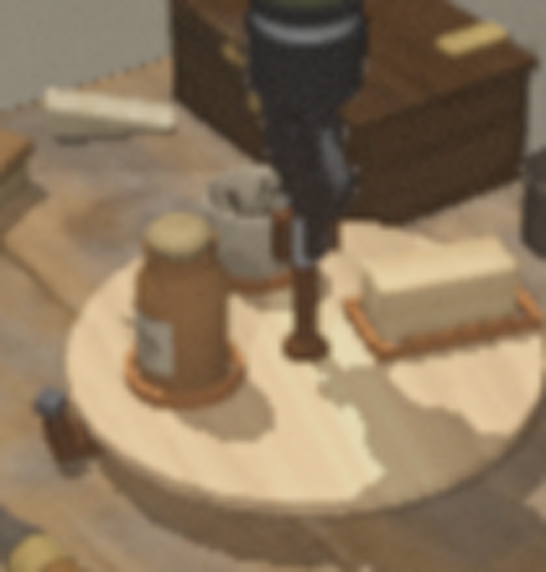

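The final picture shows the jar at the pointer, the billet flat in its frame, and the fingers on the bar with hardly any side load. Handing in.

```bash
python3 -c "
from bench import env
env.close_job()"
```

```text
the job is handed in; nothing more can be done
```

The job is handed in: the billet sits in the pocket, released, and the oil jar faces the pointer. The arm is holding the bar on the centre post. No verdict was reported, so what follows rests on my own checks.

- **Billet:** It sat about 4.4 mm off-centre in the jaws, and I corrected for that before lowering it. It touched down with its underside about 40 mm above the bench, the height of the pocket floor. It looked flat and square in the pictures after release and after the turn.
- **Turning the stand:** My first grip on the bar was 2–3 mm off the axis, which put about 25 N of side load on the wrist during the turn. I let go, checked the alignment, gripped again on the corrected axis and trimmed by 0.7°.
- **Jar alignment:** Before the trim, the jar measured 166–168° and the pointer about 165.5°. After it, I expect the jar within roughly 2 mm of the line, against 7 mm allowed. I did not measure it again after the trim; the last picture shows it in line by eye.
- **Final grip:** The grip is set to 80 N, the fingers are closed on the bar, and the wrist side force was under 3 N. The clock read 27.4 s of the 54 s.
- **Other objects:** I saw no sign of contact with the jar or the nail cup. The brush, awl and wedge were not approached.

**One disagreement:** after the turn, the top-camera fit put the billet about 5 mm from the pocket centre. The pocket only allows about 3 mm of play, so I put this down to the fit being confused by the billet's visible side and shadow. I did not measure it again.

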